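Set up the stone-clamping fixture and hold its jaw open

TASK

Lower the blue backstop plate over the two locating pins of the clamping fixture until it lies flush on the bed, and let go of it. Then pull the fixture's spring-loaded jaw out by its black handle until the yellow pointer stands over the red size marker, and finish while still holding it there, so that a stone can be put in. Do not drop the plate, leave the marker where it is set, and leave the other things on the table undisturbed.

Things in the scene. Friction and masses are not known exactly. Their poses are not given: they have to be found in the camera images.
- fixture: Clamping fixture, fixed to the table: dark steel base 12 mm thick, x -145 to +50 mm, y +-65 mm. Origin at table height below the middle between the two pins; z up; jaw and handle lie towards -x and are pulled towards -x. A grey bearing block stands across it at x -143 to -129 mm, y +-45 mm, top z = 66 mm. A white scale strip runs along x on the +y edge.
- seat (a point): Middle between the pins on the flat top of the pale bed (60 x 80 mm, 26 mm above the table), axes as the fixture's: the plate's origin comes here when it is flush. The two 9 mm steel pins stand at x = 0, y = +-30 mm from here, straight for 8 mm and then tapered to a 3 mm tip 13 mm above the bed.
- backstop: Loose blue plate, x 64 mm, y 84 mm, 10 mm thick, about 0.25 kg, flat on the table. Origin at the centre of its underside, z up. Two 11 mm through holes at x = 0, y = +-30 mm. A steel rib to grip it by stands in the middle: 16 mm in x, 34 mm in y, top 45 mm above the underside. Same after a half turn; fitted, its y axis lies along the fixture's y axis, either way.
- handle (a point): Middle of the black handle bar, 14 mm thick, 64 mm long along the fixture's y; moves with the jaw. At rest at x = -190, y = 0, z = 50 mm in the fixture's frame. Two 10 mm rods at y = +-30 mm carry it from the jaw; between them is open space down to the table, 40 mm from the bar to the bearing block. Axes as the fixture's.
- jaw (a joint): How far the jaw with its handle is pulled out towards the fixture's -x, in m: 0 at rest, at most 0.050. A spring pulls it back with 6 N at rest, rising by 1.5 N every 10 mm. At rest the jaw (dark steel, 80 mm wide, top 63 mm above the table) stands at x -77 to -53 mm in the fixture's frame.
- pointer (a point): Tip of the yellow pointer (3 mm wide) that stands out from the jaw over the scale strip and moves with the jaw; x = -66 mm, y = +60 mm, z = 28 mm in the fixture's frame at rest. Axes as the fixture's.
- marker (a joint): Place of the red size marker along the scale, set stiffly somewhere from 0.018 to 0.044 m: the value of the jaw's pull at which the pointer stands over the middle of the marker.
- band (a point): Middle of the red size marker, 10 mm wide along the fixture's x, at the pointer's height. Axes as the fixture's.
- stone_orange: Orange stone seal block standing, 36 x 36 x 74 mm; bystander. Origin under its centre.
- paste_pot: Red round paste pot, 45 mm wide, 19 mm high; bystander. Origin under its centre.
- paste_dish: Open flat red paste dish, 48 mm wide, 12 mm high; bystander. Origin under its centre.
- lion_green: Pale green carved lion figure, 35 x 42 x 62 mm; bystander. Origin under its centre.
- lion_dark: Dark grey carved lion figure, 33 x 39 x 58 mm; bystander. Origin under its centre.

How it is judged:
By the outcome, as a careful person would: the job done as asked, in the order asked, and still so for the second after the job is handed in, while the arm keeps its last pose, push and grip.
It also fails if it takes over 48 s, if anything falls off the work surface, if the arm or the gripper's body presses on something with over 40 N, if the wrist force passes 120 N, or if a joint passes its speed limit or range.

ROBOT

A 6-joint arm with a two-finger parallel gripper is mounted at the origin on a cart in front of the work surface, level with it; the furniture and walls round the work are solid. World frame = base frame: x ahead of the robot, y to its left, z up, the work surface at z = 0. Lengths are in m, angles in rad, forces in N, time in s.
With the tool pointing down it reaches from about 0.3 to 0.875 m from the base axis. Payload 6.4 kg.
Tool frame: the origin (TCP) lies midway between the tips of the shut fingers; the grasp point (between the pads) lies 19 mm behind it; x points along the fingers, y is the direction in which the jaws open and shut, and the axes are right-handed (so a half turn about x gives the same grasp; the last joint's range is limited). The gripper opens to 85 mm and grips with 20 to 120 N. Pads are 22 mm wide; open, the fingers measure 114 mm over their backs; the gripper's body (76 mm by 85 mm) begins 54 mm behind the grasp point. The pads swing forward as they close: fully open they stand 13 mm farther back than shut.
Start: joints at [1.1, 0.181, 1.607, -0, 1.354, -0.206], TCP at [0.15, 0.555, 0.231] pointing down, gripper open.
Joint ranges: [-2.99, 2.99], [-0.89, 2.07], [0.3, 2.58], [-1.14, 4.28], [0, 2.63], [-3.12, 3.12]. Speed limits (rad/s): [2.57, 2.57, 3.01, 3.14, 3.14, 3.14].

INTERFACE

Orientations are given as a unit quaternion [w, x, y, z].
In Python, from bench import ctrl gives the robot as it stands.
- The arm moves only by the tool servo_tool, never from a script. Its argument "targets" is a list of rows, each a list of 7 numbers: the turn, a rotation vector about the tool's x, y, z in rad, then the shift along the tool's x, y, z in mm, then the opening, from -1 (shut) to 1 (fully open). A call has exactly 8 rows; each row is the pose to reach, as a shift and turn from the pose measured when the call began, along the tool's axes at that moment; what a row does not reach only later rows make up. A row lasts 1/8 s, in which the tool goes at most 62.5 mm and 10.7 degrees, less where a joint would pass 70% of its speed; a pose out of reach is approached as far as the arm can. A call with a gripper value outside its range is refused whole. The fingers move at their own pace and stop on an object; the grip force is fixed at half the most. Time passes only in rows, so rows that repeat a pose let the fingers close, or fill a call up. It gives the time, the measured TCP pose, the force and the opening at its end, in the units of the state.
- ctrl.get_obs(): the state, without advancing time (a new reading comes with each control period).
- ctrl.camera(name): name is "scene" or "top" or "wrist"; returns a dict with "pixels" (480x640x3 uint8, blue, green, red), "intrinsics" (3x3 intrinsics, pixels), "R" (3x3) and "t" (3): a world point X has camera coordinates R X + t; the wrist camera has in their place "tool_from_camera" (4x4, takes a point from camera to tool coordinates, whose origin is the TCP and whose axes are the tool frame's). Camera axes: x right, y down, z forward; pixel columns grow to the right and rows downward; lengths in m; the calibration is good to about 2 mm. A picture is of the moment at which its call begins: read the wrist's pose just before it. There is no depth.
- ctrl.hand_in(): hands the job in, once; it reports no verdict.
The state is a dict: "time_s": time; "q": joint angles; "dq": joint speeds; "joint_efforts": joint torques, N m; "eef_pos": TCP position; "eef_rot": TCP orientation; "wrist_force": force on the tool from outside, world axes, zero at the start; "torque": the same for the moment, N m; "opening": opening from 0.0 (shut) to 1.0 (fully open).
Only numpy, scipy, OpenCV 4.12 (cv2) and the standard library are available. Lean on these libraries where they do the work, as an engineer would, in place of code of your own. Each camera call takes 0.05 s, during which the arm holds its last target.

## Working session

There is one attempt and no reset: what is moved stays moved. The work goes in short steps, Python scripts to look and compute and a tool call to move; the robot and the scene stay as the last step left them, time stands still between calls to the robot, and variables do not carry over. Pictures are saved under pics/ and viewed, and the job is handed in when it is done.

Besides the shell and the picture viewer there is one more tool, called after "Emit:" as name(argument=value, ...), one argument or row to a line, values as JSON. servo_tool: Moves the arm, as the interface text tells. Its arguments: {"type":"object","properties":{"targets":{"type":"array","items":{"type":"array","items":{"type":"number"}}}},"required":["targets"]}

```bash
ls; mkdir -p pics
python3 - <<'E'
from bench import ctrl
import cv2,numpy as np
np.set_printoptions(precision=4,suppress=True)
o=ctrl.get_obs();print(o)
for n in["scene","top","wrist"]:
    c=ctrl.camera(n);cv2.imwrite(f"pics/{n}0.png",c["pixels"])
    print(n,c["intrinsics"]);print({k:c[k] for k in c if k not in("pixels","intrinsics")})
    np.savez(f"cam_{n}.npz",**{k:c[k] for k in c if k!="pixels"})
E
```

```text
pics
{'time_s': 0.0, 'q': array([ 1.0997,  0.1815,  1.608 ,  0.    ,  1.3538, -0.2063]), 'dq': array([ 0.0013,  0.0013, -0.0008, -0.0008,  0.0005,  0.0005]), 'joint_efforts': array([ -0.0016, -44.4869, -35.1333,  -0.0004,   0.0091,   0.    ]), 'eef_pos': array([0.1502, 0.5545, 0.2304]), 'eef_rot': array([ 0.7007,  0.0928,  0.7011, -0.0939]), 'wrist_force': array([ 0.0039, -0.1567, -0.3236]), 'torque': array([-0.0129,  0.0065, -0.0233]), 'opening': 1.001336369095167}
scene [[596.9659   0.     323.4545]
 [  0.     596.9659 239.6226]
 [  0.       0.       1.    ]]
{'R': array([[ 0.8051,  0.5931,  0.0003],
       [ 0.5136, -0.697 , -0.5004],
       [-0.2966,  0.4031, -0.8658]]), 't': array([-0.4455, -0.1553,  1.5455])}
top [[527.8895   0.     323.088 ]
 [  0.     527.8895 241.8079]
 [  0.       0.       1.    ]]
{'R': array([[-0.0185, -0.9998, -0.0003],
       [-0.9849,  0.0182, -0.1719],
       [ 0.1719, -0.0028, -0.9851]]), 't': array([0.0847, 0.4766, 1.4971])}
wrist [[331.7314   0.     316.052 ]
 [  0.     331.7314 242.7452]
 [  0.       0.       1.    ]]
{'tool_from_camera': array([[ 0.0005, -0.2585,  0.966 , -0.1431],
       [ 1.    , -0.001 , -0.0008, -0.0011],
       [ 0.0011,  0.966 ,  0.2585, -0.0648],
       [ 0.    ,  0.    ,  0.    ,  1.    ]])}
```

View pics/scene0.png

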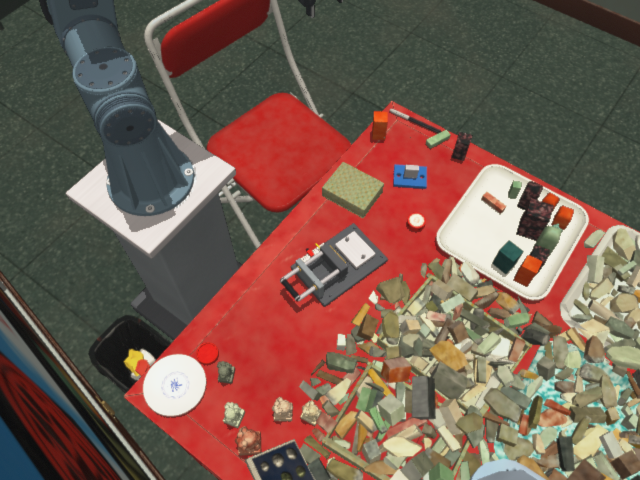

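View pics/top0.png

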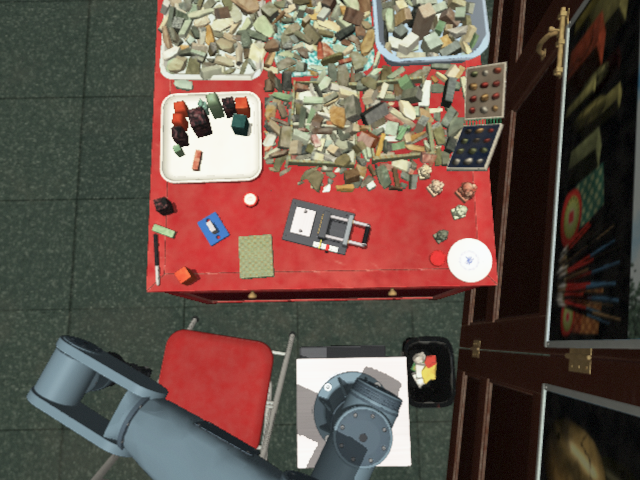

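View pics/wrist0.png

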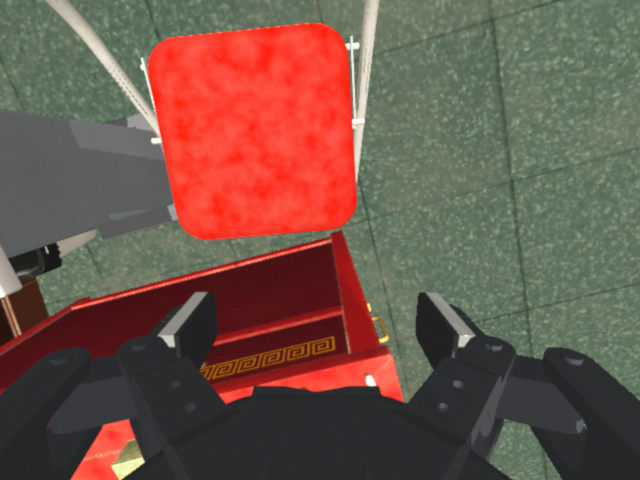

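Run:
```python
import cv2
a=cv2.imread("pics/top0.png");b=cv2.imread("pics/scene0.png")
cv2.imwrite("pics/topcrop.png",cv2.resize(a[185:285,190:390],None,fx=4,fy=4,interpolation=cv2.INTER_CUBIC))
cv2.imwrite("pics/scenecrop.png",cv2.resize(b[155:310,270:440],None,fx=3.8,fy=3.8,interpolation=cv2.INTER_CUBIC))
```

```text
(no output)
```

View pics/topcrop.png

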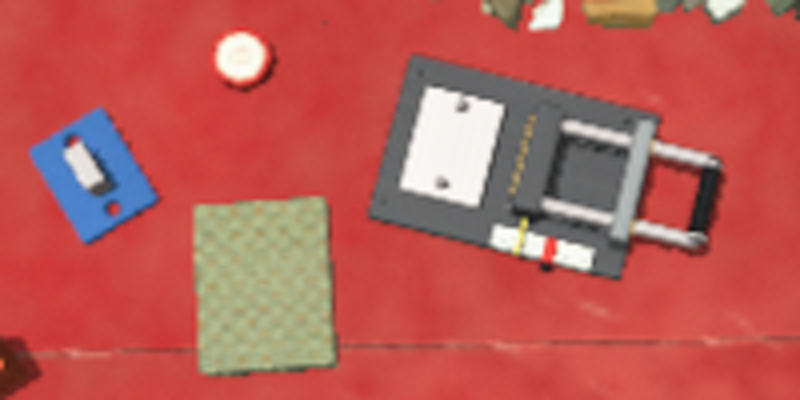

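View pics/scenecrop.png

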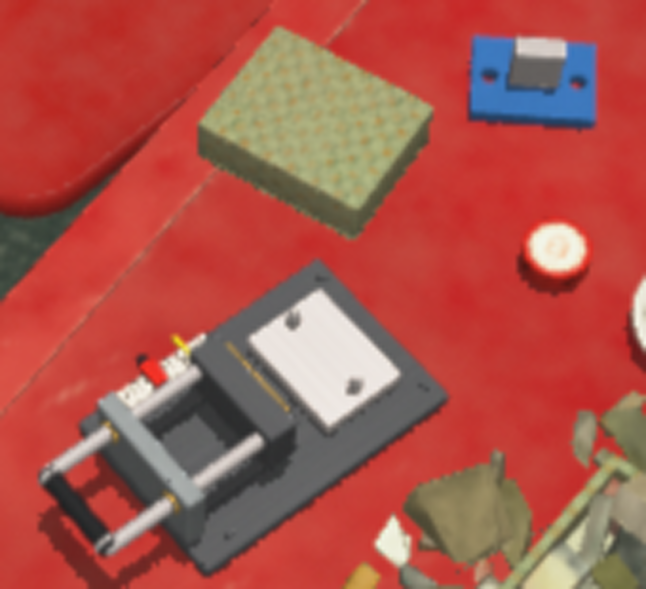

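```bash
cat > h.py <<'E'
import numpy as np,cv2
from scipy.optimize import least_squares
from scipy.spatial.transform import Rotation as Rn
np.set_printoptions(precision=4,suppress=True)
C={n:dict(np.load(f"cam_{n}.npz")) for n in("top","scene","wrist")}
def proj(n,X):
    c=C[n];p=(c["intrinsics"]@(c["R"]@np.asarray(X).T+c["t"][:,None])).T
    return p[:,:2]/p[:,2:]
def wext(pos,q):  # world->cam for wrist
    T=np.eye(4);T[:3,:3]=Rn.from_quat(q,scalar_first=True).as_matrix();T[:3,3]=pos
    M=np.linalg.inv(T@C["wrist"]["tool_from_camera"]);return M[:3,:3],M[:3,3]
def world(p,L):
    c,s=np.cos(p[2]),np.sin(p[2]);L=np.asarray(L,float)
    return np.c_[p[0]+c*L[:,0]-s*L[:,1],p[1]+s*L[:,0]+c*L[:,1],L[:,2]]
def fit(obs,p0):
    # obs: list of (cam, local pts, px)
    f=lambda p:np.concatenate([(proj(n,world(p,L))-px).ravel() for n,L,px in obs])
    return least_squares(f,p0,loss="soft_l1",f_scale=1.0)
E
python3 - <<'E'
from h import *
tp=lambda P:np.c_[190+(np.array(P)[:,0]+.5)/4-.5,185+(np.array(P)[:,1]+.5)/4-.5]
sc=lambda P:np.c_[270+(np.array(P)[:,0]+.5)/3.8-.5,155+(np.array(P)[:,1]+.5)/3.8-.5]
m=lambda L:np.array(L)/1000.
Lf=m([[50,-65,12],[-145,-65,12],[-145,65,12],[50,65,12],[30,-40,26],[-30,-40,26],[-30,40,26],[30,40,26]])
Pt=tp([[413,55],[661,118],[618,278],[370,215],[428,86],[505,104],[478,208],[400,190]])
Ls=m([[50,65,12],[50,-65,12],[-145,-65,12],[30,40,26],[30,-40,26],[-30,-40,26],[-30,40,26]])
Ps=sc([[318,262],[447,397],[205,573],[320,289],[401,374],[330,430],[248,337]])
for o in([("top",Lf,Pt)],[("scene",Ls,Ps)],[("top",Lf,Pt),("scene",Ls,Ps)]):
    r=fit(o,[.5,0.1,1.4]);print("fix",r.x,np.abs(r.fun).max());
print(r.fun.reshape(-1,2))
F=r.x
# plate: top corners: y axis along long side
Lp=m([[32,42,10],[-32,42,10],[-32,-42,10],[32,-42,10],[0,-30,10],[0,30,10]])
Pt=tp([[100,107],[30,150],[88,243],[159,197],[113,208],[72,141]])
Lps=m([[32,42,10],[-32,42,10],[-32,-42,10],[32,-42,10]])
Ps=sc([[597,43],[473,37],[470,111],[596,118]])
for y0 in(.5,1.0):
  for o in([("top",Lp,Pt)],):
    r=fit(o,[.55,0.4,y0]);print("pl",r.x,np.abs(r.fun).max(),r.cost);
P=r.x;print(r.fun.reshape(-1,2))
for n in("top","scene"):print(n,proj(n,world(P,np.vstack([Lp,m([[8,17,45],[-8,17,45],[-8,-17,45],[8,-17,45]])]))))
print(Ps, sc([[490,75],[578,82],[516,38],[566,41],[565,58],[513,55]]))
np.savez("est.npz",F=F,P=P)
E
```

```text
fix [0.5436 0.1347 1.2993] 0.9690852404804673
fix [0.5484 0.132  1.2987] 1.284431930328111
fix [0.5465 0.1335 1.2974] 2.102058596904129
[[ 0.0922 -1.5465]
 [ 0.845  -1.3924]
 [ 0.9662  0.0964]
 [-0.5929 -0.5017]
 [ 0.3597 -0.9775]
 [ 0.5839 -0.5298]
 [ 0.4382 -0.9452]
 [ 0.3095 -1.4781]
 [-0.1632 -2.1021]
 [ 0.6605 -0.8843]
 [-0.461  -0.689 ]
 [-0.27   -0.975 ]
 [-0.0509 -0.412 ]
 [-1.0015 -1.2535]
 [-0.8016 -0.3179]]
pl [ 0.531   0.4038 -1.0075] 0.5356724090196963 0.5283526416181785
pl [ 0.531   0.4038 -1.0075] 0.5356723997068116 0.5283526416181041
[[ 0.2379 -0.4043]
 [-0.5357  0.3013]
 [-0.4734  0.1721]
 [ 0.1346  0.0401]
 [ 0.3731 -0.2171]
 [ 0.1912  0.0814]]
top [[214.8629 210.9707]
 [196.5893 222.4263]
 [211.1516 245.5471]
 [229.5096 233.9151]
 [218.2481 236.4079]
 [207.8162 219.9564]
 [209.8794 219.573 ]
 [205.2002 222.5117]
 [211.2314 232.0444]
 [215.9195 229.0871]]
scene [[425.7032 185.2947]
 [425.3612 165.2148]
 [393.0958 163.3607]
 [392.7623 183.3625]
 [397.5801 173.5281]
 [420.8656 174.8799]
 [417.6936 168.9056]
 [417.648  163.8349]
 [404.2225 163.0641]
 [404.197  168.1267]]
[[426.7368 165.9474]
 [394.1053 164.3684]
 [393.3158 183.8421]
 [426.4737 185.6842]] [[398.5789 174.3684]
 [421.7368 176.2105]
 [405.4211 164.6316]
 [418.5789 165.4211]
 [418.3158 169.8947]
 [404.6316 169.1053]]
```

```bash
cat >> h.py <<'E'
def obs():
    from bench import ctrl
    return ctrl.get_obs()
def plan(o,pos,yd,flip=False):
    """yd: world yaw of tool y axis, tool x down. prints rotvec & shift(mm) in tool frame"""
    y=np.array([np.cos(yd),np.sin(yd),0]);x=np.array([0,0,-1.]);z=np.cross(x,y)
    Rd=np.c_[x,y,z];R=Rn.from_quat(o["eef_rot"],scalar_first=True).as_matrix()
    rv=Rn.from_matrix(R.T@Rd).as_rotvec();d=R.T@(np.asarray(pos)-o["eef_pos"])*1000
    return rv,d
E
python3 - <<'E'
from h import *
e=np.load("est.npz");P=e["P"];F=e["F"];o=obs()
print(Rn.from_quat(o["eef_rot"],scalar_first=True).as_matrix())
for yd in(P[2],P[2]+np.pi):
    print(yd,plan(o,[P[0],P[1],.16],yd))
print("place",world(F,[[0,0,.026],[-.19,0,.05],[-.066,.06,.028]]))
E
```

```text
[[-0.0006  0.2617  0.9652]
 [-0.0012  0.9652 -0.2617]
 [-1.     -0.0013 -0.0003]]
-1.007482190756882 (array([2.3135, 0.0014, 0.001 ]), array([ 70.5151, -45.7581, 406.9798]))
2.1341104628329113 (array([-0.8281, -0.0008,  0.0011]), array([ 70.5151, -45.7581, 406.9798]))
place [[ 0.5465  0.1335  0.026 ]
 [ 0.4952 -0.0495  0.05  ]
 [ 0.4709  0.0861  0.028 ]]
```

Emit:
servo_tool(
  targets=[
    [-0.15, 0, 0, 20, -6, 55, 0.3],
    [-0.3, 0, 0, 40, -12, 115, 0.3],
    [-0.45, 0, 0, 60, -20, 175, 0.3],
    [-0.6, 0, 0, 70, -28, 235, 0.3],
    [-0.75, 0, 0, 70, -36, 295, 0.3],
    [-0.828, 0, 0, 70, -42, 355, 0.3],
    [-0.828, 0, 0, 70, -46, 407, 0.3],
    [-0.828, 0, 0, 70, -46, 407, 0.3],
  ],
)

```text
time_s: 1.15
eef_pos: [0.5344, 0.4012, 0.1599]
eef_rot: [0.68, -0.195, 0.68, 0.194]
wrist_force: [-0.6, 1.3, 0.5]
opening: 0.647
```

```bash
cat >> h.py <<'E'
def snap(name,tag):
    from bench import ctrl
    o=ctrl.get_obs();c=ctrl.camera(name);cv2.imwrite(f"pics/{tag}.png",c["pixels"])
    if name=="wrist":
        R,t=wext(o["eef_pos"],o["eef_rot"]);C[tag]=dict(intrinsics=c["intrinsics"],R=R,t=t);np.savez(f"cam_{tag}.npz",**C[tag])
    return o
def load(tag):C[tag]=dict(np.load(f"cam_{tag}.npz"))
E
python3 - <<'E'
from h import *
o=snap("wrist","w1");print(o)
P=np.load("est.npz")["P"]
print(proj("w1",world(P,np.array([[32,42,10],[-32,42,10],[-32,-42,10],[32,-42,10],[8,17,45],[-8,17,45],[-8,-17,45],[8,-17,45]])/1000)))
E
```

```text
{'time_s': 1.15, 'q': array([ 0.4675,  0.448 ,  1.4139, -0.0016,  1.2805, -1.6613]), 'dq': array([ 0.0611, -0.0307,  0.0576,  0.0257,  0.0144,  0.0246]), 'joint_efforts': array([ -2.0885, -55.9729, -35.1242,  -0.3118,  -0.1717,  -0.2786]), 'eef_pos': array([0.5344, 0.4012, 0.1599]), 'eef_rot': array([ 0.6795, -0.1955,  0.6799,  0.1943]), 'wrist_force': array([-0.589 ,  1.2655,  0.4639]), 'torque': array([-0.0159,  0.0233, -0.0462]), 'opening': 0.6472279779746611}
[[288.0212 270.8855]
 [356.4581 270.5426]
 [358.91   179.2987]
 [285.3426 179.7357]
 [313.0534 256.3318]
 [332.714  256.2304]
 [333.014  214.9586]
 [312.6943 215.072 ]]
```

View pics/w1.png

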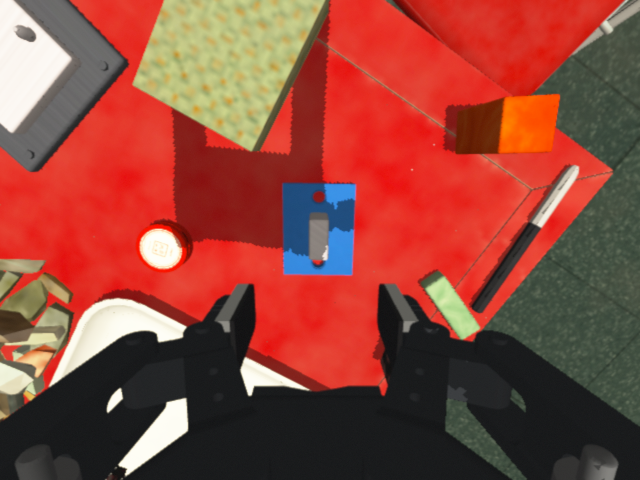

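Run:
```python
import cv2
a=cv2.imread("pics/w1.png")
cv2.imwrite("pics/w1c.png",cv2.resize(a[170:290,260:380],None,fx=5,fy=5,interpolation=cv2.INTER_CUBIC))
```

```text
(no output)
```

View pics/w1c.png

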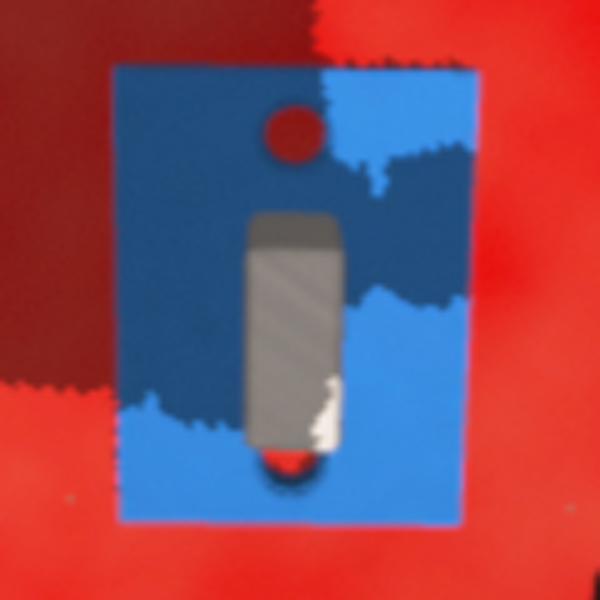

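Run:
```python
from h import *
load("w1")
e=dict(np.load("est.npz"))
L=np.array([[32,42,10],[-32,42,10],[-32,-42,10],[32,-42,10],[8,17,45],[-8,17,45],[-8,-17,45],[8,-17,45]])/1000
px=np.array([[119,521],[462,524],[480,70],[113,66],[245,448],[340,452],[343,250],[246,247]])
px=np.c_[260+(px[:,0]+.5)/5-.5,170+(px[:,1]+.5)/5-.5]
r=fit([("w1",L,px)],e["P"]);print(r.x,e["P"]);print(r.fun.reshape(-1,2))
e["P"]=r.x;np.savez("est.npz",**e)
o=obs();print(o["eef_pos"],o["time_s"])
print(plan(o,[r.x[0],r.x[1],.016],r.x[2]+np.pi))
```

```text
[ 0.5356  0.4025 -1.0245] [ 0.531   0.4038 -1.0075]
[[ 0.1052 -0.2378]
 [-0.2487 -0.0862]
 [-0.1226  0.0629]
 [-0.0704  0.0352]
 [-0.2779  0.7219]
 [ 0.3199  0.1385]
 [ 0.5894 -0.464 ]
 [-0.2634 -0.0904]]
[0.5321 0.4023 0.1597] 1.2
(array([ 0.0139, -0.0022,  0.0004]), array([143.7179,  -1.6525,   3.3739]))
```

Emit:
servo_tool(
  targets=[
    [0.014, 0, 0, 30, -1, 2, 0.1],
    [0.014, 0, 0, 60, -1.7, 3.4, 0.1],
    [0.014, 0, 0, 70, -1.7, 3.4, 0.1],
    [0.014, 0, 0, 70, -1.7, 3.4, 0.1],
    [0.014, 0, 0, 70, -1.7, 3.4, 0.1],
    [0.014, 0, 0, 70, -1.7, 3.4, 0.1],
    [0.014, 0, 0, 70, -1.7, 3.4, 0.1],
    [0.014, 0, 0, 70, -1.7, 3.4, 0.1],
  ],
)

```text
time_s: 2.2
eef_pos: [0.536, 0.4026, 0.0901]
eef_rot: [0.68, -0.191, 0.681, 0.19]
wrist_force: [0.7, -1.0, -0.3]
opening: 0.551
```

Run:
```python
from h import *
o=snap("wrist","w2");print(o["eef_pos"],o["dq"])
P=np.load("est.npz")["P"]
print(proj("w2",world(P,np.array([[32,42,10],[-32,42,10],[-32,-42,10],[32,-42,10],[8,17,45],[-8,17,45],[-8,-17,45],[8,-17,45]])/1000)))
a=cv2.imread("pics/w2.png")
cv2.imwrite("pics/w2c.png",cv2.resize(a[150:350,220:420],None,fx=3,fy=3,interpolation=cv2.INTER_CUBIC))
```

```text
[0.536  0.4026 0.0901] [-0.0007  0.0044  0.004   0.     -0.0009  0.0022]
[[274.3726 304.6553]
 [361.732  304.5779]
 [366.0019 188.9713]
 [270.1346 189.0999]
 [305.2396 292.0834]
 [331.414  292.0589]
 [332.0221 238.1008]
 [304.6703 238.1322]]
```

View pics/w2c.png

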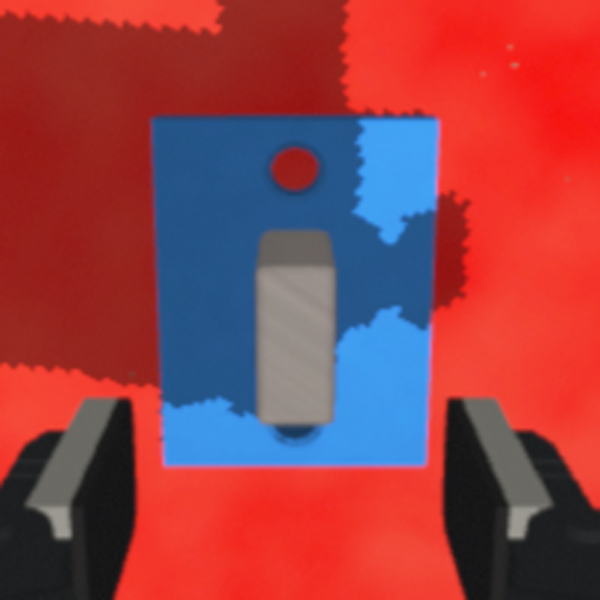

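Emit:
servo_tool(
  targets=[
    [0, 0, 0, 35, 0, 0, 0.1],
    [0, 0, 0, 65, 0, 0, 0.1],
    [0, 0, 0, 75, 0, 0, 0.1],
    [0, 0, 0, 75, 0, 0, 0.1],
    [0, 0, 0, 75, 0, 0, -1],
    [0, 0, 0, 75, 0, 0, -1],
    [0, 0, 0, 75, 0, 0, -1],
    [0, 0, 0, 75, 0, 0, -1],
  ],
)

```text
time_s: 3.25
eef_pos: [0.537, 0.4031, 0.0168]
eef_rot: [0.681, -0.191, 0.68, 0.191]
wrist_force: [-0.3, 0.1, 6.2]
opening: 0.174
```

Run:
```python
from h import *
e=np.load("est.npz");F=e["F"];o=obs();print(o["eef_pos"],o["wrist_force"],o["opening"],o["torque"])
print(plan(o,[F[0],F[1],.15],F[2]))
```

```text
[0.537  0.4031 0.0168] [-0.2516  0.082   6.1931] 0.17422277078620443 [-0.002   0.1396  0.002 ]
(array([0.8195, 0.0012, 0.0002]), array([-133.2103, -235.4586, -131.8392]))
```

Run:
```python
from h import *
e=np.load("est.npz");F=e["F"];o=obs()
w=world(F,[[.1,0,0.2]])[0];print(w)
print(plan(o,w,F[2]))
```

```text
[0.5735 0.2297 0.2   ]
(array([0.8195, 0.0012, 0.0002]), array([-183.1772, -167.2298,  -58.7082]))
```

Emit:
servo_tool(
  targets=[
    [0, 0, 0, -15, 0, 0, -1],
    [0, 0, 0, -50, 0, 0, -1],
    [0.1, 0, 0, -95, -15, -5, -1],
    [0.25, 0, 0, -140, -45, -15, -1],
    [0.4, 0, 0, -175, -85, -30, -1],
    [0.55, 0, 0, -183, -125, -44, -1],
    [0.69, 0, 0, -183, -155, -54, -1],
    [0.82, 0, 0, -183, -167, -59, -1],
  ],
)

```text
time_s: 4.25
eef_pos: [0.5734, 0.2278, 0.2008]
eef_rot: [0.701, 0.099, 0.7, -0.099]
wrist_force: [-0.2, -0.4, -1.6]
opening: 0.174
```

Emit:
servo_tool(
  targets=[
    [0, 0, 0, 0, 0, 0, -1],
    [0, 0, 0, 0, 0, 0, -1],
    [0, 0, 0, 0, 0, 0, -1],
    [0, 0, 0, 0, 0, 0, -1],
    [0, 0, 0, 0, 0, 0, -1],
    [0, 0, 0, 0, 0, 0, -1],
    [0, 0, 0, 0, 0, 0, -1],
    [0, 0, 0, 0, 0, 0, -1],
  ],
)

```text
time_s: 5.25
eef_pos: [0.5734, 0.2277, 0.2008]
eef_rot: [0.701, 0.099, 0.7, -0.099]
wrist_force: [-0.2, 1.0, -2.4]
opening: 0.176
```

Run:
```python
from h import *
o=snap("wrist","w3");print(o["eef_pos"],o["dq"],o["wrist_force"],o["torque"],o["opening"])
F=np.load("est.npz")["F"]
print(proj("w3",world(F,np.array([[50,-65,12],[-145,-65,12],[-145,65,12],[50,65,12],[30,-40,26],[-30,-40,26],[-30,40,26],[30,40,26],[0,30,39],[0,-30,39],[-66,60,28]])/1000)))
```

```text
[0.5734 0.2277 0.2008] [-0.0016 -0.0001 -0.      0.0007  0.001  -0.0002] [-0.1699  0.9767 -2.3757] [-0.0117  0.0305 -0.0686] 0.1761174523040548
[[272.7143 279.4025]
 [ 90.3672 280.7622]
 [ 65.4788 154.9767]
 [267.05   153.2907]
 [250.0668 261.4038]
 [190.5633 261.8552]
 [181.5458 181.3943]
 [244.9989 180.8761]
 [209.9794 193.3676]
 [215.6738 256.0067]
 [139.3082 159.9445]]
```

View pics/w3.png

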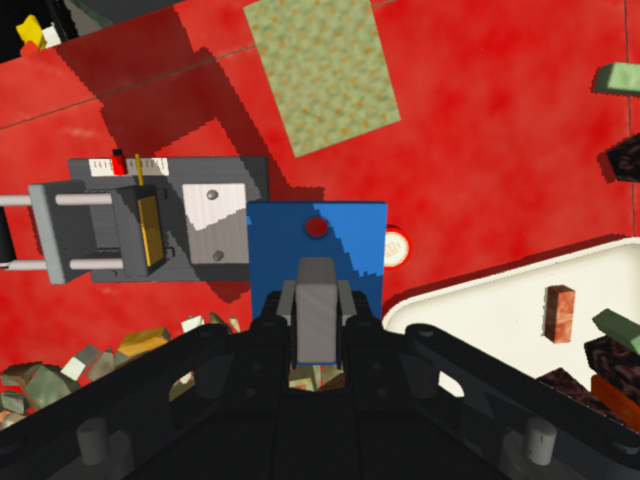

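Run:
```python
import cv2
a=cv2.imread("pics/w3.png")
cv2.imwrite("pics/w3c.png",cv2.resize(a[140:300,60:260],None,fx=4,fy=4,interpolation=cv2.INTER_CUBIC)[:600])
cv2.imwrite("pics/w3d.png",cv2.resize(a[190:390,230:410],None,fx=3,fy=3,interpolation=cv2.INTER_CUBIC))
```

```text
(no output)
```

View pics/w3c.png

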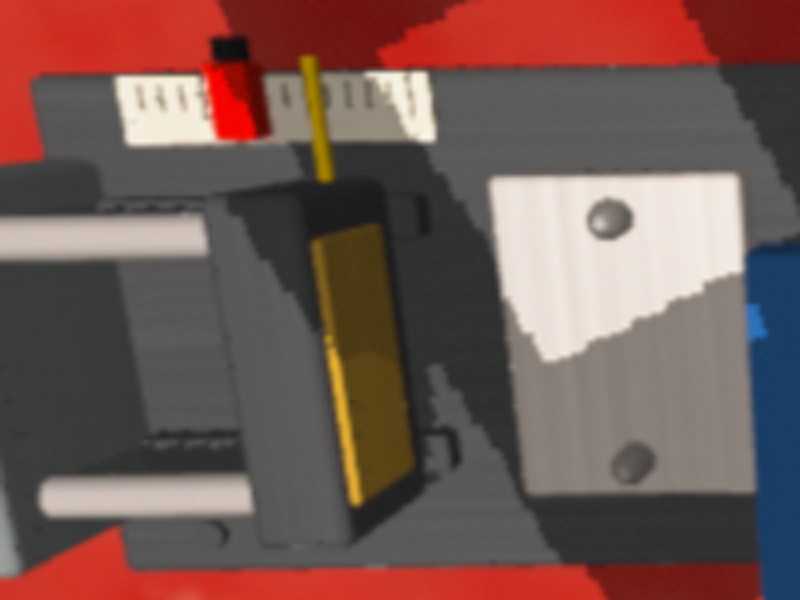

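View pics/w3d.png

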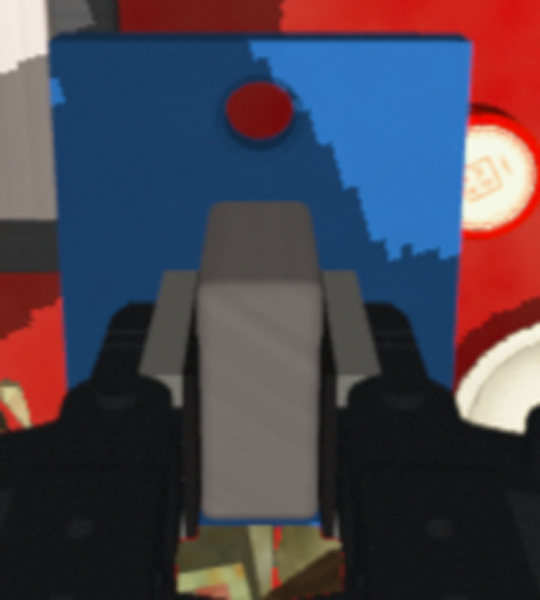

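Run:
```python
from h import *
load("w3")
e=dict(np.load("est.npz"));F=e["F"]
cr=lambda P,s,ox,oy:np.c_[ox+(np.array(P)[:,0]+.5)/s-.5,oy+(np.array(P)[:,1]+.5)/s-.5]
L=np.array([[-145,65,12],[-145,-65,12],[-30,40,26],[30,40,26],[-30,-40,26],[0,30,33],[0,-30,33]])/1000
px=cr([[35,75],[128,568],[489,177],[741,175],[526,495],[610,218],[633,463]],4,60,140)
r=fit([("w3",L,px)],F);print("F",r.x,F);print(r.fun.reshape(-1,2))
r2=fit([("w3",L[2:],px[2:])],F);print("bed only",r2.x)
# plate in tool frame
T=C["wrist"]["tool_from_camera"];Ti=np.linalg.inv(T);K=C["w3"]["intrinsics"]
def pt(p,Lq):
    h,dy,dz,a=p;c,s=np.cos(a),np.sin(a)
    X=np.c_[h-Lq[:,2],dy+c*Lq[:,0]-s*Lq[:,1],dz+s*Lq[:,0]+c*Lq[:,1]]
    q=(K@(Ti[:3,:3]@X.T+Ti[:3,3:])).T;return q[:,:2]/q[:,2:]
Lq=np.array([[-8,-17,45],[8,-17,45],[8,17,45],[-8,17,45],[-32,-42,10],[32,-42,10],[0,-30,10]])/1000
pq=cr([[200,282],[320,282],[318,518],[203,518],[52,38],[470,40],[259,110]],3,230,190)
rp=least_squares(lambda p:(pt(p,Lq)-pq).ravel(),[.015,0,0,0],loss="soft_l1");print("plate in tool h,dy,dz,a",rp.x);print(rp.fun.reshape(-1,2) )
e["F3"]=r.x;e["G"]=rp.x;np.savez("est.npz",**e)
```

```text
F [0.5483 0.1333 1.3013] [0.5465 0.1335 1.2974]
[[-2.2885 -0.8632]
 [-0.2818  1.2076]
 [ 0.1122 -0.4161]
 [ 0.4479 -0.6814]
 [ 0.1455  0.293 ]
 [ 0.2714  0.4417]
 [ 0.227   0.565 ]]
bed only [0.5482 0.1331 1.3009]
plate in tool h,dy,dz,a [ 0.018  -0.0011 -0.0011  0.0031]
[[-1.2418 -0.735 ]
 [ 1.4956 -0.6499]
 [ 0.559  -0.0452]
 [-1.0207 -0.1244]
 [-0.52    0.5708]
 [ 0.2453  0.184 ]
 [ 0.4704  2.3738]]
```

Run:
```python
from h import *
e=dict(np.load("est.npz"));F=e["F3"];h,dy,dz,a=e["G"];o=obs();print(o["time_s"])
c,s=np.cos(F[2]),np.sin(F[2])
t=np.array([F[0]-dy*c-dz*s,F[1]-dy*s+dz*c,.066]);print(t)
print(plan(o,t,F[2]-a))
```

```text
5.3
[0.5497 0.134  0.066 ]
(array([-0.0078,  0.002 , -0.0003]), array([134.8108, -96.6369,   2.8397]))
```

Emit:
servo_tool(
  targets=[
    [-0.01, 0.002, 0, 10, -40, 1, -1],
    [-0.01, 0.002, 0, 20, -80, 2, -1],
    [-0.01, 0.002, 0, 50, -97, 3, -1],
    [-0.01, 0.002, 0, 85, -97, 3, -1],
    [-0.01, 0.002, 0, 115, -97, 3, -1],
    [-0.01, 0.002, 0, 135, -97, 3, -1],
    [-0.01, 0.002, 0, 135, -97, 3, -1],
    [-0.01, 0.002, 0, 135, -97, 3, -1],
  ],
)

```text
time_s: 6.3
eef_pos: [0.5505, 0.1337, 0.0668]
eef_rot: [0.701, 0.095, 0.7, -0.095]
wrist_force: [0.4, -0.0, -1.1]
opening: 0.178
```

Run:
```python
from h import *
o=snap("wrist","w4");print(o["eef_pos"],o["dq"],o["wrist_force"],o["opening"])
snap("scene","s4")
a=cv2.imread("pics/w4.png")
cv2.imwrite("pics/w4c.png",cv2.resize(a[150:370,160:420],None,fx=3,fy=3,interpolation=cv2.INTER_CUBIC)[:600])
b=cv2.imread("pics/s4.png")
cv2.imwrite("pics/s4c.png",cv2.resize(b[200:310,280:400],None,fx=5,fy=5,interpolation=cv2.INTER_CUBIC))
```

```text
[0.5505 0.1337 0.0668] [ 0.0016 -0.015  -0.0072  0.0006 -0.0024  0.0004] [ 0.433  -0.0146 -1.0592] 0.17750064525545334
```

View pics/w4c.png

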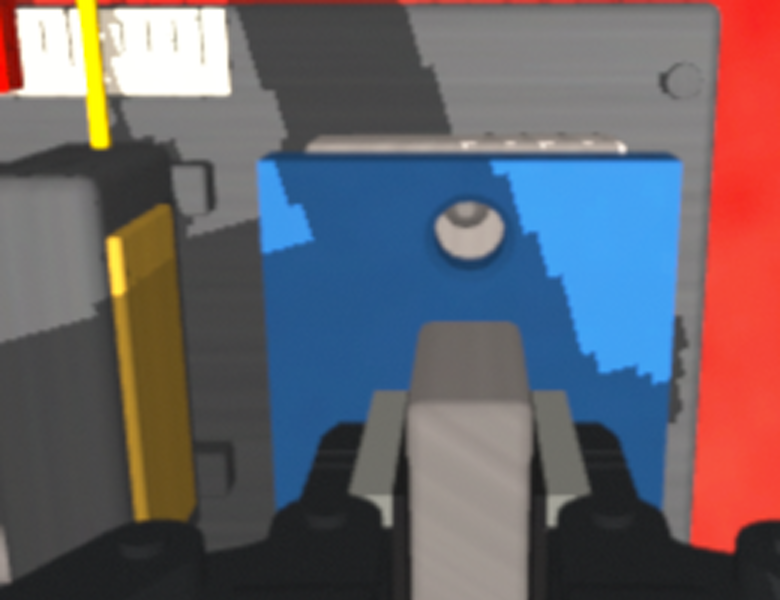

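View pics/s4c.png

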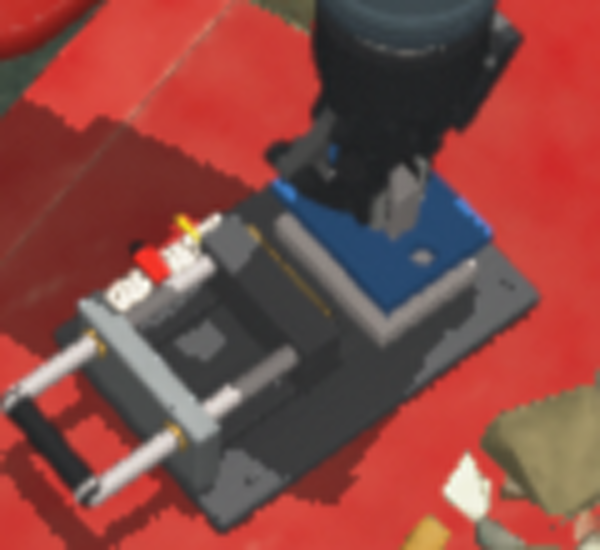

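Run:
```python
from h import *
T=C["wrist"]["tool_from_camera"];Ti=np.linalg.inv(T);K=C["wrist"]["intrinsics"]
def pj(X):
    q=(K@(Ti[:3,:3]@np.array(X).T+Ti[:3,3:])).T;q=q[:,:2]/q[:,2:];return (q-[160,150]+.5)*3-.5
for dy,dz in((0,0),(0,-.001),(0.001,0)):
  print(dy,dz,"hole top/bot",pj([[.0068,0,-.03],[.0168,0,-.03]]).ravel(),"pin tip/mid/base", pj([[.0278,dy,-.03+dz],[.0328,dy,-.03+dz],[.0408,dy,-.03+dz]]).ravel())
# measured plate
o=obs();print(o["eef_pos"])
```

```text
0 0 hole top/bot [476.7374 246.0322 476.3189 232.2549] pin tip/mid/base [475.9123 218.8661 475.7434 213.3061 475.4914 205.0089]
0 -0.001 hole top/bot [476.7374 246.0322 476.3189 232.2549] pin tip/mid/base [475.9158 213.2448 475.7466 207.8287 475.4941 199.7471]
0.001 0 hole top/bot [476.7374 246.0322 476.3189 232.2549] pin tip/mid/base [481.63   218.8602 481.3067 213.3004 480.8243 205.0033]
[0.5508 0.1337 0.0672]
```

Run:
```python
import cv2
a=cv2.imread("pics/w4.png")
cv2.imwrite("pics/w4d.png",cv2.resize(a[205:245,296:336],None,fx=15,fy=15,interpolation=cv2.INTER_CUBIC))
```

```text
(no output)
```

View pics/w4d.png

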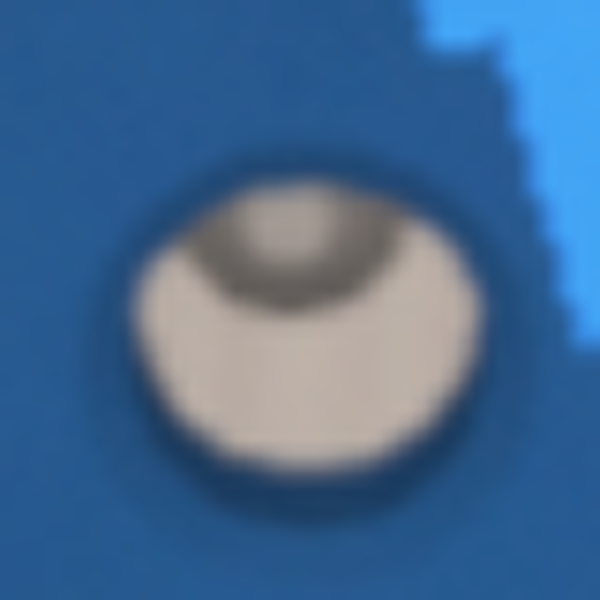

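Emit:
servo_tool(
  targets=[
    [0, 0, 0, 2, -0.6, 0, -1],
    [0, 0, 0, 5, -0.6, 0, -1],
    [0, 0, 0, 8, -0.6, 0, -1],
    [0, 0, 0, 11, -0.6, 0, -1],
    [0, 0, 0, 14, -0.6, 0, -1],
    [0, 0, 0, 17, -0.6, 0, -1],
    [0, 0, 0, 20, -0.6, 0, -1],
    [0, 0, 0, 20, -0.6, 0, -1],
  ],
)

```text
time_s: 7.4
eef_pos: [0.5505, 0.1331, 0.0469]
eef_rot: [0.701, 0.095, 0.7, -0.095]
wrist_force: [-0.3, 0.2, -2.1]
opening: 0.177
```

Run:
```python
from h import *
o=snap("wrist","w5");print(o["eef_pos"],o["dq"],o["wrist_force"],o["torque"],o["opening"])
a=cv2.imread("pics/w5.png")
cv2.imwrite("pics/w5c.png",cv2.resize(a[150:370,160:420],None,fx=3,fy=3,interpolation=cv2.INTER_CUBIC)[:600])
```

```text
[0.5505 0.1331 0.0469] [-0.0006 -0.0044 -0.0054 -0.001   0.0038  0.0013] [-0.3323  0.2022 -2.1253] [ 0.0331 -0.0357  0.0222] 0.17738916263010868
```

View pics/w5c.png

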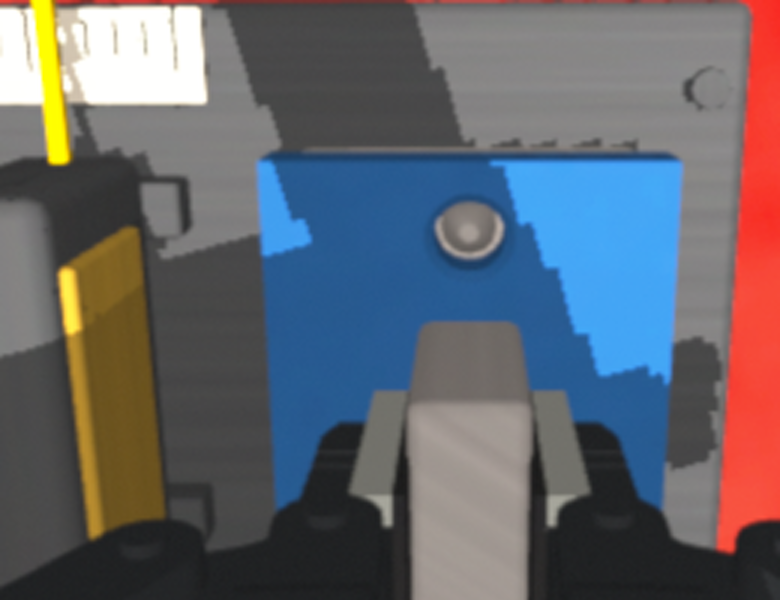

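Emit:
servo_tool(
  targets=[
    [0, 0, 0, 1.5, 0, 0, -1],
    [0, 0, 0, 3, 0, 0, -1],
    [0, 0, 0, 4, 0, 0, -1],
    [0, 0, 0, 4.5, 0, 0, -1],
    [0, 0, 0, 5, 0, 0, -1],
    [0, 0, 0, 5, 0, 0, -1],
    [0, 0, 0, 5, 0, 0, -1],
    [0, 0, 0, 5, 0, 0, -1],
  ],
)

```text
time_s: 8.45
eef_pos: [0.5507, 0.1331, 0.0428]
eef_rot: [0.701, 0.095, 0.7, -0.095]
wrist_force: [-2.7, 0.2, 6.2]
opening: 0.175
```

Emit:
servo_tool(
  targets=[
    [0, 0, 0, 0, 0, 0, -0.2],
    [0, 0, 0, 0, 0, 0, -0.2],
    [0, 0, 0, 0, 0, 0, -0.2],
    [0, 0, 0, 0, 0, 0, -0.2],
    [0, 0, 0, -10, 0, 0, -0.2],
    [0, 0, 0, -45, 0, 0, -0.2],
    [0, 0, 0, -95, 0, 0, -0.2],
    [0, 0, 0, -140, 0, 0, -0.2],
  ],
)

```text
time_s: 9.45
eef_pos: [0.5505, 0.1331, 0.1852]
eef_rot: [0.702, 0.095, 0.7, -0.095]
wrist_force: [0.3, -0.9, 0.6]
opening: 0.399
```

Run:
```python
from h import *
e=dict(np.load("est.npz"));F=e["F3"];o=obs();print(o["eef_pos"],o["dq"],o["opening"])
w=world(F,[[-.10,0.05,.2]])[0];print(plan(o,w,F[2]))
```

```text
[0.5505 0.1331 0.1852] [-0.0002 -0.4295 -0.2758 -0.0012  0.6995  0.0011] 0.39902007179356763
(array([-0.0006,  0.003 , -0.0011]), array([ -15.1055, -100.4322,  -52.0154]))
```

Emit:
servo_tool(
  targets=[
    [0, 0.003, 0, 0, -25, -5, -0.2],
    [0, 0.003, 0, 0, -60, -12, -0.2],
    [0, 0.003, 0, 0, -95, -20, -0.2],
    [0, 0.003, 0, 0, -95, -20, -0.2],
    [0, 0.003, 0, 0, -95, -20, -0.2],
    [0, 0.003, 0, 0, -95, -20, -0.2],
    [0, 0.003, 0, 0, -95, -20, -0.2],
    [0, 0.003, 0, 0, -95, -20, -0.2],
  ],
)

```text
time_s: 10.45
eef_pos: [0.5059, 0.0473, 0.1849]
eef_rot: [0.701, 0.095, 0.701, -0.095]
wrist_force: [-0.2, -0.9, -0.7]
opening: 0.405
```

Run:
```python
from h import *
o=snap("wrist","w6");print(o["eef_pos"],o["dq"],o["opening"])
F=np.load("est.npz")["F3"]
print(proj("w6",world(F,np.array([[-145,65,12],[50,65,12],[-66,60,28],[-190,0,50],[-190,0,57],[30,40,26],[32,42,36],[32,-42,36]])/1000)))
a=cv2.imread("pics/w6.png")
cv2.imwrite("pics/w6c.png",cv2.resize(a[125:225,240:400],None,fx=5,fy=5,interpolation=cv2.INTER_CUBIC))
```

```text
[0.5059 0.0473 0.1849] [-0.0025 -0.0014  0.0026  0.0012  0.0006 -0.0007] 0.40465968064403857
[[262.739  173.765 ]
 [471.5191 173.5265]
 [348.8461 180.4147]
 [207.6773 252.1801]
 [205.0932 254.5238]
 [453.2778 202.3584]
 [460.3223 201.6883]
 [450.461  290.1757]]
```

View pics/w6.png

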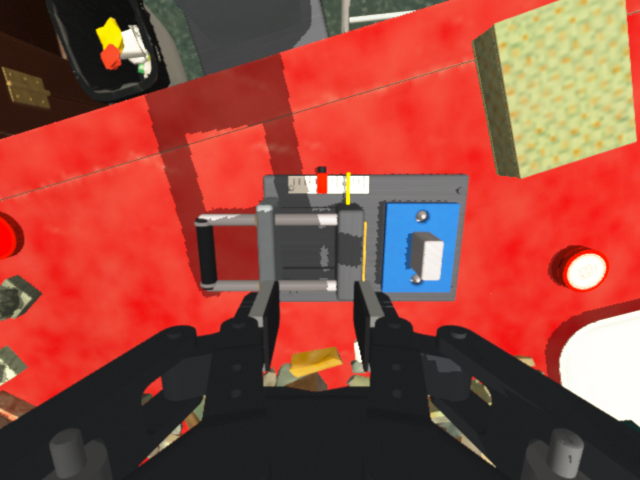

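View pics/w6c.png

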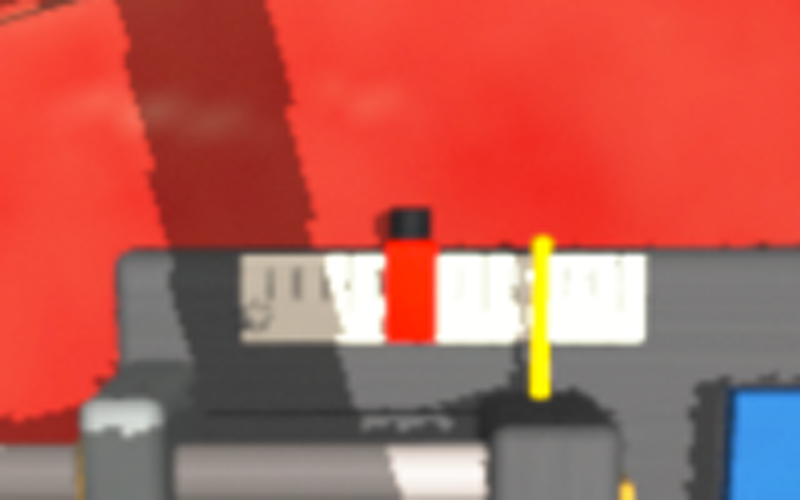

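Run:
```python
from h import *
o=obs();F=np.array([.5507,.1331,1.301])
w=world(F,[[-.190,0,.030]])[0];print(w,plan(o,w,F[2]))
a=cv2.imread("pics/w6.png")
cv2.imwrite("pics/w6d.png",cv2.resize(a[205:305,180:300],None,fx=5,fy=5,interpolation=cv2.INTER_CUBIC))
```

```text
[ 0.5001 -0.05    0.03  ] (array([ 0.0003, -0.0002, -0.0011]), array([154.7876, -95.5124,  20.3122]))
```

View pics/w6d.png

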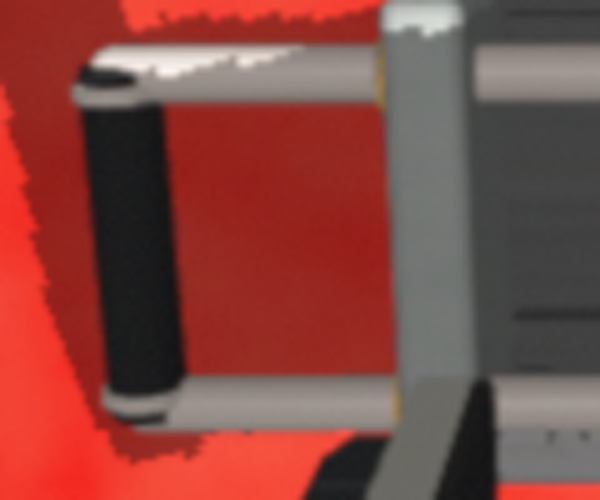

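Emit:
servo_tool(
  targets=[
    [0, 0, 0, 0, -30, 6, -0.2],
    [0, 0, 0, 0, -75, 16, -0.2],
    [0, 0, 0, 30, -96, 20, -0.2],
    [0, 0, 0, 70, -96, 20, -0.2],
    [0, 0, 0, 80, -96, 20, -0.2],
    [0, 0, 0, 80, -96, 20, -0.2],
    [0, 0, 0, 80, -96, 20, -0.2],
    [0, 0, 0, 80, -96, 20, -0.2],
  ],
)

```text
time_s: 11.5
eef_pos: [0.5007, -0.0506, 0.1062]
eef_rot: [0.702, 0.095, 0.7, -0.095]
wrist_force: [-0.3, 0.4, 0.1]
opening: 0.401
```

Run:
```python
from h import *
o=snap("wrist","w7");print(o["eef_pos"],o["dq"],o["opening"])
a=cv2.imread("pics/w7.png")
cv2.imwrite("pics/w7c.png",a)
F=np.array([.5507,.1331,1.301]);w=world(F,[[-.190,0,.030]])[0];print(w,plan(o,w,F[2]))
```

```text
[ 0.5007 -0.0506  0.1062] [ 0.0018  0.0032  0.008   0.0002 -0.0032  0.0008] 0.4007850370786446
[ 0.5001 -0.05    0.03  ] (array([ 0.0009,  0.0024, -0.0009]), array([76.2026,  0.2821, -0.9187]))
```

View pics/w7.png

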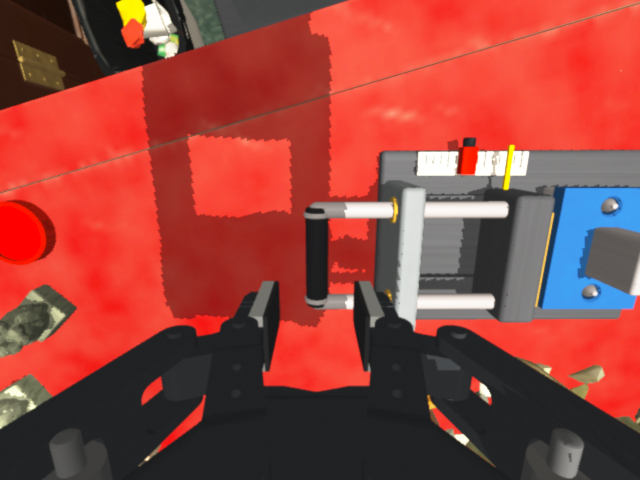

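Emit:
servo_tool(
  targets=[
    [0, 0.002, 0, 25, 0, -0.5, -0.2],
    [0, 0.002, 0, 50, 0, -0.9, -0.2],
    [0, 0.002, 0, 68, 0, -0.9, -0.2],
    [0, 0.002, 0, 76, 0, -0.9, -0.2],
    [0, 0.002, 0, 76, 0, -0.9, -1],
    [0, 0.002, 0, 76, 0, -0.9, -1],
    [0, 0.002, 0, 76, 0, -0.9, -1],
    [0, 0.002, 0, 76, 0, -0.9, -1],
  ],
)

```text
time_s: 12.55
eef_pos: [0.5, -0.0501, 0.0304]
eef_rot: [0.701, 0.095, 0.7, -0.094]
wrist_force: [-0.2, 3.3, -0.3]
opening: 0.141
```

Emit:
servo_tool(
  targets=[
    [0, 0, 0, 0, -3, 0, -1],
    [0, 0, 0, 0, -7, 0, -1],
    [0, 0, 0, 0, -11, 0, -1],
    [0, 0, 0, 0, -15, 0, -1],
    [0, 0, 0, 0, -19, 0, -1],
    [0, 0, 0, 0, -22, 0, -1],
    [0, 0, 0, 0, -23, 0, -1],
    [0, 0, 0, 0, -23, 0, -1],
  ],
)

```text
time_s: 13.55
eef_pos: [0.4943, -0.0711, 0.0305]
eef_rot: [0.701, 0.096, 0.7, -0.094]
wrist_force: [2.7, 8.5, -3.8]
opening: 0.136
```

Run:
```python
from h import *
o=snap("wrist","w8");print(o["eef_pos"],o["dq"],o["wrist_force"],o["opening"])
snap("top","t8");snap("scene","s8")
a=cv2.imread("pics/w8.png");cv2.imwrite("pics/w8c.png",cv2.resize(a[60:260,380:640],None,fx=3,fy=3,interpolation=cv2.INTER_CUBIC))
b=cv2.imread("pics/s8.png");cv2.imwrite("pics/s8c.png",cv2.resize(b[210:310,270:390],None,fx=6,fy=6,interpolation=cv2.INTER_CUBIC))
b=cv2.imread("pics/t8.png");cv2.imwrite("pics/t8c.png",cv2.resize(b[190:270,270:390],None,fx=6,fy=6,interpolation=cv2.INTER_CUBIC))
```

```text
[ 0.4943 -0.0711  0.0305] [ 0.0012  0.0014 -0.0009  0.0004 -0.0011  0.003 ] [ 2.7076  8.5457 -3.7668] 0.13563678846142652
```

View pics/w8c.png

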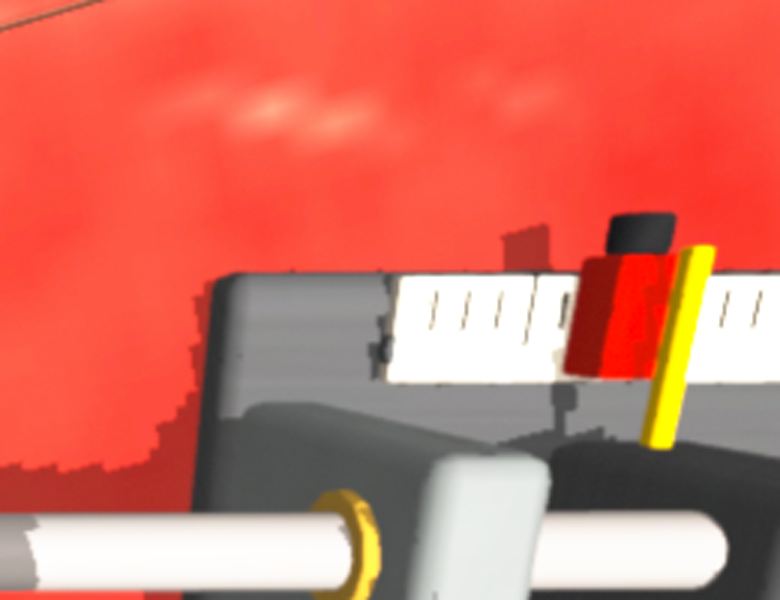

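View pics/s8c.png

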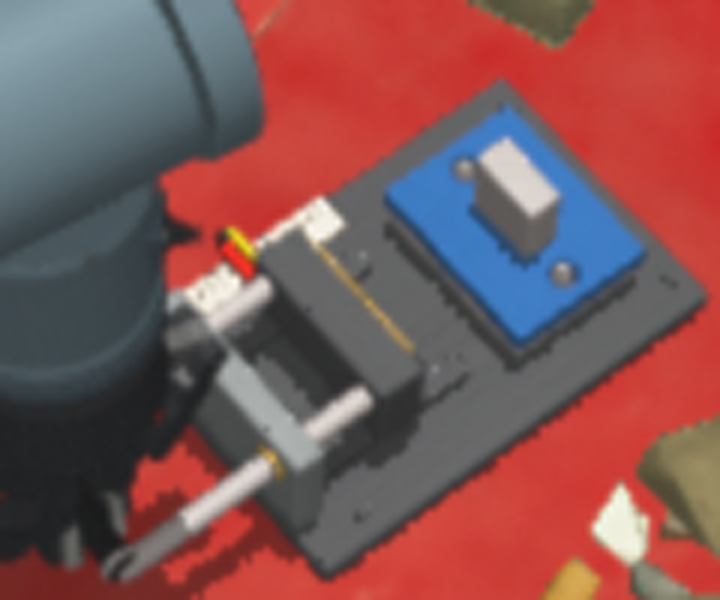

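View pics/t8c.png

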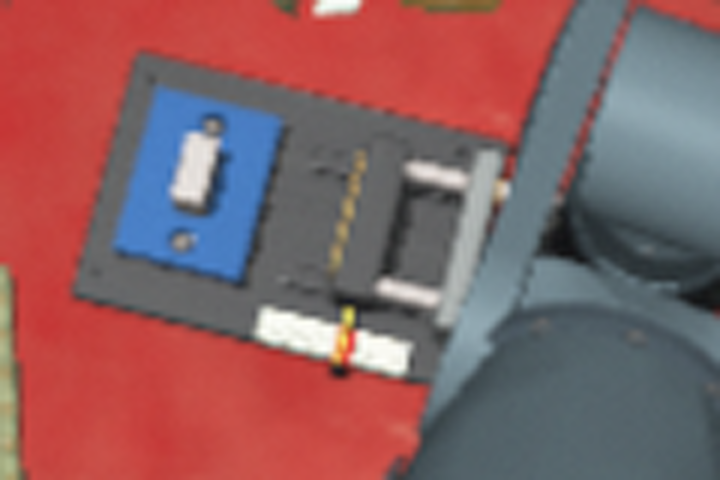

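Run:
```python
from h import *
b=cv2.imread("pics/t8.png");cv2.imwrite("pics/t8d.png",cv2.resize(b[235:260,310:345],None,fx=20,fy=20,interpolation=cv2.INTER_CUBIC))
b=cv2.imread("pics/s8.png");cv2.imwrite("pics/s8d.png",cv2.resize(b[240:265,295:330],None,fx=20,fy=20,interpolation=cv2.INTER_CUBIC))
# marker from w6 vs F3 using z=28
load("w6");load("w8");F=np.load("est.npz")["F3"]
f=lambda x,z,y=60:proj("w6",world(F,np.array([[x,y,z]])/1000))[0]
for z in(20,24,28):print(z,[f(x,z)[0] for x in(-66,-88,-90,-92)])
T=np.array([.5507-.0024*0,.1331,1.301])
for z in (20,28):
  for x in (-66-21.8,-89,-94,-84):
    for y in (52,66): print(z,x,y,(proj("w8",world(F,np.array([[x,y,z]])/1000))[0]-[380,60]+.5)*3-.5,
     (proj("top",world(F,np.array([[x,y,z]])/1000))[0]-[310,235]+.5)*20-.5)
```

```text
20 [np.float64(348.0055381321416), np.float64(323.94975578992927), np.float64(321.76281702302055), np.float64(319.5758700120646)]
24 [np.float64(348.42039842887425), np.float64(324.05425301906354), np.float64(321.83909814324886), np.float64(319.6239348092825)]
28 [np.float64(348.84610361616234), np.float64(324.1614819753178), np.float64(321.9173733795855), np.float64(319.6732561031469)]
20 -87.8 52 [629.6586 353.1827] [362.0941 190.7578]
20 -87.8 66 [649.7671 257.2081] [338.641  281.4441]
20 -89 52 [621.779  353.1913] [369.9702 192.7477]
20 -89 66 [641.6941 257.2149] [346.5282 283.44  ]
20 -94 52 [588.9442 353.2268] [402.7928 201.0405]
20 -94 66 [608.0528 257.2432] [379.3967 291.7577]
20 -84 52 [654.6085 353.1557] [337.1566 184.4573]
20 -84 66 [675.3297 257.1865] [313.6687 275.1246]
28 -87.8 52 [673.9822 357.0222] [362.5367 181.6238]
28 -87.8 66 [696.3522 255.8468] [338.965  272.7579]
28 -89 52 [665.6794 357.0313] [370.4528 183.6236]
28 -89 66 [687.8343 255.854 ] [346.8922 274.7636]
28 -94 52 [631.0806 357.0691] [403.4424 191.9572]
28 -94 66 [652.339  255.8838] [379.9282 283.1225]
28 -84 52 [700.2721 356.9935] [337.4724 175.2922]
28 -84 66 [723.3233 255.8242] [313.8655 266.4071]
```

View pics/t8d.png

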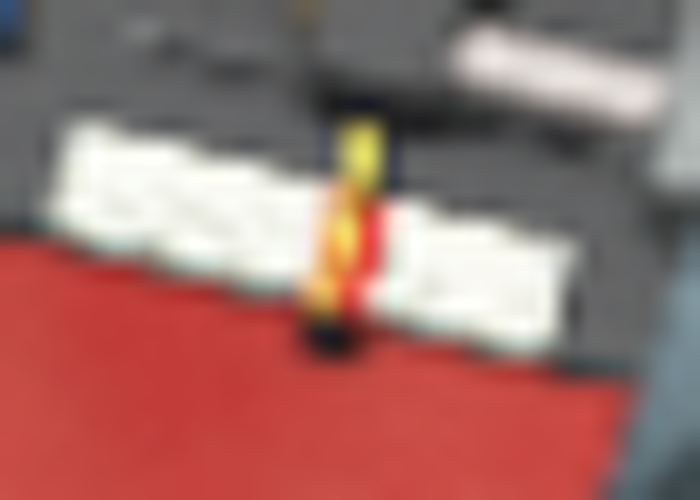

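View pics/s8d.png

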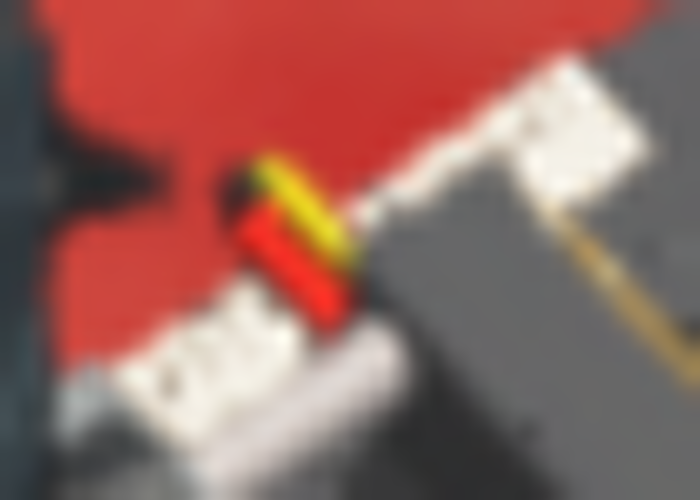

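Emit:
servo_tool(
  targets=[
    [0, 0, 0, 0, -1.8, 0, -1],
    [0, 0, 0, 0, -2.5, 0, -1],
    [0, 0, 0, 0, -2.5, 0, -1],
    [0, 0, 0, 0, -2.5, 0, -1],
    [0, 0, 0, 0, -2.5, 0, -1],
    [0, 0, 0, 0, -2.5, 0, -1],
    [0, 0, 0, 0, -2.5, 0, -1],
    [0, 0, 0, 0, -2.5, 0, -1],
  ],
)

```text
time_s: 14.7
eef_pos: [0.494, -0.0721, 0.0305]
eef_rot: [0.701, 0.097, 0.7, -0.093]
wrist_force: [4.1, 8.6, -2.8]
opening: 0.142
```

Run:
```python
from h import *
o=snap("wrist","w9");print(o["eef_pos"],o["dq"],o["wrist_force"],o["opening"],np.hypot(o["eef_pos"][0]-.5,o["eef_pos"][1]+.0501))
snap("top","t9")
b=cv2.imread("pics/t9.png");cv2.imwrite("pics/t9d.png",cv2.resize(b[235:260,310:345],None,fx=20,fy=20,interpolation=cv2.INTER_CUBIC))
a=cv2.imread("pics/w9.png");cv2.imwrite("pics/w9c.png",cv2.resize(a[110:230,500:640],None,fx=5,fy=5,interpolation=cv2.INTER_CUBIC))
```

```text
[ 0.494  -0.0721  0.0305] [-0.0004 -0.0022 -0.0012 -0.001   0.0015  0.0013] [ 4.0749  8.5911 -2.7984] 0.14188737958008565 0.022846027902330486
```

View pics/t9d.png

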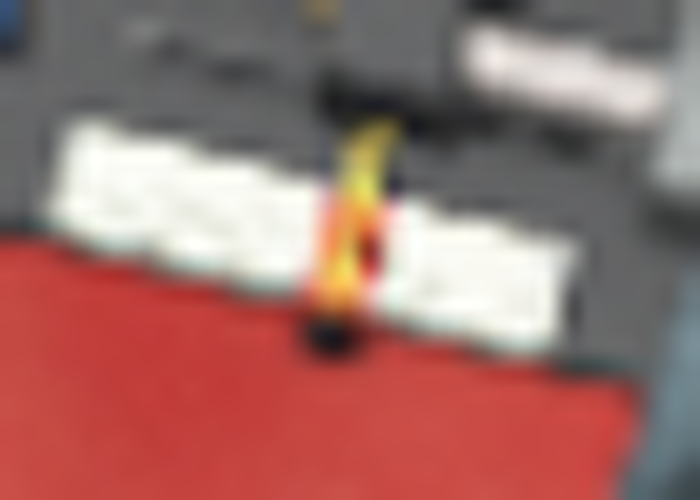

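View pics/w9c.png

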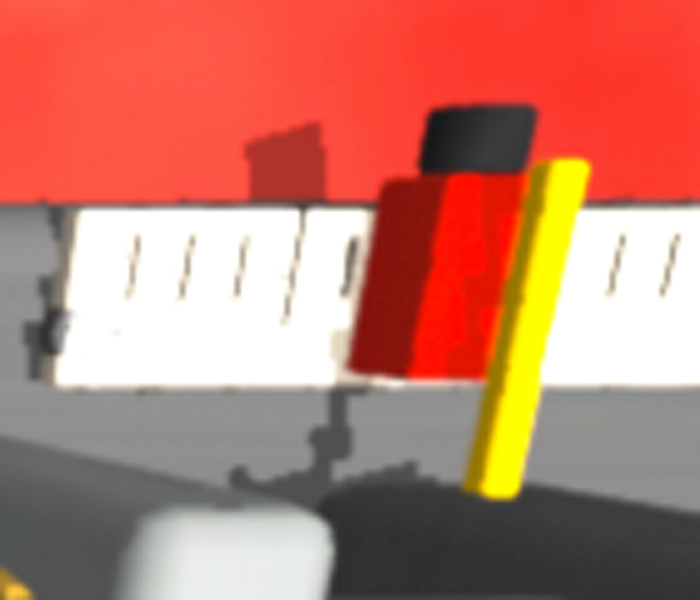

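Run:
```python
from h import *
load("w9");F=np.load("est.npz")["F3"]
def back(cam,u,v,z):
    c=C[cam];d=c["R"].T@np.linalg.inv(c["intrinsics"])@np.array([u,v,1]);o=-c["R"].T@c["t"]
    X=o+d*(z-o[2])/d[2];cF,s=np.cos(F[2]),np.sin(F[2]);e=X[:2]-F[:2]
    return np.array([cF*e[0]+s*e[1],-s*e[0]+cF*e[1]])*1000
g=lambda u,v,z:back("w9",500+(u+.5)/5-.5,110+(v+.5)/5-.5,z/1000)
for z in(26.5,28,29.5):print("ptr top tip",z,g(570,160,z),"root",g(500,497,z))
for z in(12,13,14):print("mk bot-left",z,g(350,372,z))
for z in(20,22,24):print("mk top L/R near knob",z,g(445,176,z),g(530,174,z),"front L",g(412,376,z))
print("strip left end",g(57,385,12),g(75,208,12), "base left top? ")
```

```text
ptr top tip 26.5 [-86.9273  67.393 ] root [-86.4938  38.4706]
ptr top tip 28 [-88.2279  67.3444] root [-87.7989  38.7173]
ptr top tip 29.5 [-89.5285  67.2958] root [-89.1039  38.964 ]
mk bot-left 12 [-91.1256  48.2849]
mk bot-left 13 [-91.8888  48.3738]
mk bot-left 14 [-92.652   48.4627]
mk top L/R near knob 20 [-92.1574  66.2489] [-84.5919  66.4128] front L [-91.4428  48.6243]
mk top L/R near knob 22 [-93.7499  66.2018] [-86.283   66.3635] front L [-93.0446  48.8069]
mk top L/R near knob 24 [-95.3424  66.1547] [-87.9741  66.3143] front L [-94.6464  48.9895]
strip left end [-119.3119   47.0847] [-120.1215   63.5811] base left top?
```

Run:
```python
from h import *
F=np.load("est.npz")["F3"]
for t in("w6","w9","w7") if 0 else("w6","w9"):load(t)
def back(cam,u,v,z):
    c=C[cam];d=c["R"].T@np.linalg.inv(c["intrinsics"])@np.array([u,v,1]);o=-c["R"].T@c["t"]
    X=o+d*(z-o[2])/d[2];cF,s=np.cos(F[2]),np.sin(F[2]);e=X[:2]-F[:2]
    return np.array([cF*e[0]+s*e[1],-s*e[0]+cF*e[1]])*1000
g=lambda u,v,z:back("w6",240+(u+.5)/5-.5,125+(v+.5)/5-.5,z/1000)
print("strip L",g(240,255,12.5),g(242,345,12.5),"R",g(646,255,12.5),g(646,345,12.5))
for z in(12.5,20,24):print("marker",z,g(386,340,z),g(434,340,z),g(387,245,z),g(436,245,z))
for z in(28,):print("ptr",g(542,240,z),g(540,390,z))
t=lambda u,v,z:back("top",310+(u+.5)/20-.5,235+(v+.5)/20-.5,z/1000)
print("top strip L/R",t(575,240,12.5),t(550,345,12.5),t(70,125,12.5),t(50,215,12.5))
print("marker",t(318,215,20),t(388,215,20),"ptr",t(355,215,28),t(343,270,28))
```

```text
strip L [-121.7815   63.322 ] [-121.7916   46.5872] R [-45.9547  63.2368] [-45.2856  46.4989]
marker 12.5 [-94.5241  47.4977] [-85.4416  47.4872] [-94.3288  65.1222] [-85.1914  65.112 ]
marker 20 [-94.5445  48.335 ] [-85.6778  48.3248] [-94.3537  65.5405] [-85.4336  65.5305]
marker 24 [-94.5553  48.7816] [-85.8038  48.7715] [-94.367   65.7636] [-85.5628  65.7538]
ptr [-66.9164  66.8246] [-66.6453  40.1755]
top strip L/R [-119.946    50.0855] [-120.1988   66.2791] [-43.0719  51.9223] [-43.6086  65.7772]
marker [-82.3925  57.1329] [-92.3999  54.5673] ptr [-87.9559  57.0922] [-88.272  65.456]
```

Run:
```python
from h import *
from bench import ctrl
o=obs();print(o["time_s"],o["eef_pos"],o["opening"],o["wrist_force"])
print(ctrl.hand_in())
```

```text
14.8 [ 0.494  -0.0722  0.0305] 0.14012641378414573 [ 2.9731  9.1716 -2.6866]
the job is handed in; nothing more can be done
None
```

I lowered the backstop plate over both pins and let go of it. I then pulled the jaw out by its handle until the pointer stood over the red marker, and handed in at 14.8 s while still holding it there.

**Plate:** The height at release (TCP z = 42.8 mm, with about 6 N of contact) is what a flush plate should give. Pictures taken after release show both pins through the holes and the plate lying flat.

**Pointer:** My estimates of the pull that brings the pointer to the marker's middle, and of the pull reached, agree to within about 1 mm. The marker is 10 mm wide.

| Source | Marker (mm) | Pointer pull (mm) |
|---|---|---|
| Wrist view from above, before pulling | 23.2 | – |
| Tool travel | – | 22.9 |
| Top view | 22.8 | 23.4 |
| Oblique wrist view at the end | – | 23.2–23.8 |

**Checks that disagreed:**
- The oblique wrist view put the marker 1–3 mm nearer to rest, depending on the heights I assumed for its edges. I trusted the overhead views more.
- The wrist camera showed an offset of about 1–1.5 mm throughout, so I aligned the plate by the pin seen through its hole rather than by absolute position.

**Holding:** The arm was steady at hand-in, pulling against about 10 N with a firm grip. I saw no other object disturbed in the views I took, but I did not check each one separately at the end.

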